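# Switch the studio hotplate off and hang the wax pot up

## Robot

A 6-joint arm with a two-finger parallel gripper is mounted at the origin on the work surface. World frame = base frame: x ahead of the robot, y to its left, z up, the work surface at z = 0. Lengths are in m, angles in degrees, forces in N, time in s.
With the tool pointing down it reaches from about 0.375 to 0.9 m from the base axis. Payload 3.1 kg.
Tool frame: the origin (TCP) lies at the very end of the fingers, on their centre line; the grasp point (between the pads) lies 19 mm behind it (bot.tcp_to_grasp is the distance from the TCP to the grasp point, in m); z points along the fingers, y is the line along which they close (so a half turn about z gives the same grasp; the last joint's range is limited). The gripper opens to 87 mm and grips with 3 to 60 N. Pads are 19 mm wide; open, the fingers measure 117 mm over their backs; the gripper's body (75 mm by 190 mm) begins 51 mm behind the grasp point.
Start: joints at [60.075, 30.224, 82.088, -0, 67.689, -10.227], TCP at [0.211, 0.588, 0.223] pointing down, gripper open.
Joint ranges: [-176.69, 176.69], [-43.24, 126.21], [12.49, 139.97], [-82, 262], [0, 151.66], [-163.58, 163.58]. Speed limits (degrees/s): [159.86, 159.86, 180, 180, 180, 180].

## Interface

Orientations are given as a 3x3 rotation matrix whose columns are the frame's x, y, z axes.
In Python, from rig import telemetry, capture, camera_info, job, bot gives the robot as it stands. The module is installed in compiled form; this text tells all that it offers.
- The arm moves only by the tool carry_out, never from a script. Its argument "deltas" is a list that holds one entry, the list of rows, each a list of 7 numbers: the shift along the tool's x, y, z scaled (see below), then the turn, a rotation vector about the tool's x, y, z scaled (see below), then the closure, from -1 (fully open) to 1 (shut). In form: [[[dx, dy, dz, ax, ay, az, claw], ...]]. A call has exactly 10 rows; each row is the pose to reach, as a shift and turn from the pose commanded when the call began, along the tool's axes at that moment, turning the shorter way round; what a row does not reach only later rows make up. The controller multiplies each number of a shift by 15 cm and each number of a turn by 360 degrees. A row lasts 1/12 s, in which the tool goes at most 41.7 mm and 7.16 degrees, less where a joint would pass 70% of its speed; a pose out of reach is approached as far as the arm can. A call with a number of a shift or a turn outside -1 to 1 is refused whole. A call with a gripper value outside its range is refused whole. The fingers move at their own pace and stop on an object; the grip force is fixed at half the most. Time passes only in rows, so rows that repeat a pose let the fingers close, or fill a call up. It gives the time, the measured TCP pose, the force, the opening and the grip force at its end, in the units of the state.
- telemetry.read_state(): the state, without advancing time (a new reading comes with each control period).
- capture(name): name is "side" or "top" or "wrist"; returns the picture (480x640x3 uint8, red, green, blue); there is no depth.
- camera_info(name): a dict with "mtx" (3x3 intrinsics, pixels), "k1" (the pictures are not rectified: a ray, as slopes to the right and down, at radius r is drawn at 1 + k1 r^2 times it, then the intrinsics apply), "cam_to_world" (4x4, takes a point from camera to world coordinates); the wrist camera has in their place "T_tool_cam" (4x4, takes a point from camera to tool coordinates, whose origin is the TCP and whose axes are the flange's). Camera axes: x right, y down, z forward; pixel columns grow to the right and rows downward; lengths in m; the calibration is good to about 2 mm. A picture is of the moment at which its call begins: read the wrist's pose just before it. camera_info takes no time and is no camera call.
- job.hand_in(): hands the job in; it is judged then, once.
The state is a dict: "time_s": time; "joint_positions": joint angles; "qvel": joint speeds; "tau": joint torques, N m; "position": TCP position; "tcp_rot": TCP orientation; "force": force on the tool from outside, world axes, zero at the start; "moment": the same for the moment, N m; "opening": opening from 0.0 (shut) to 1.0 (fully open); "grasp_force": force on a finger pad.
Only numpy, scipy, OpenCV 4.12 (cv2) and the standard library are available. Lean on these libraries where they do the work, as an engineer would, in place of code of your own. Each camera call takes 0.05 s, during which the arm holds its last target. There are 200 camera calls.

## Task

The rinsed wax pot has finished drying on the hotplate. First turn the hotplate's thermostat knob anticlockwise all the way to its off stop, then lift the pot off by its hoop handle and hang it by that handle on the hook of the drying stand. Do not tip the pot over, and leave the other things on the table where they are.

Things in the scene. Friction and masses are not known exactly. Their poses are not given: they have to be found in the camera images.
- hotplate: Grey metal single hotplate, fixed, 240 mm wide (y), 320 mm deep. Origin on the table; x points away from its control panel, z up. Its round cast-iron plate, 156 mm across, centred at x +22 mm, has its top 91 mm above the table; chassis top at 78 mm. In front (-x, towards the robot) a panel slopes down at 0.40 rad from horizontal, with the thermostat knob in its middle.
- thermostat_grip (a point): On the knob's axis, 37 mm out from the panel. The knob: a black 44 mm disc with an upright bar grip 42 mm long, 14 mm thick, its top 7 mm beyond this point, its clear sides reaching 23 mm below it; base disc 68 mm. The frame turns with the knob: z is its axis, out of the panel (0.40 rad from vertical, towards the hotplate's front); x lies along the bar, white mark at the -x end.
- thermostat (a joint): Angle of the knob in rad: 0 at the off stop (white mark pointing uphill, to the plate, at the long line of the dial), growing clockwise as seen from outside, up to 4.7; anticlockwise lowers it. It takes about 0.04 N m to turn and stays where it is left. It starts between 0.9 and 2.6.
- pot: Open white enamelled pot, loose, on the hotplate's plate: 100 mm across at the rim, 80 mm at the foot, 70 mm deep, about 0.28 kg (hidden variation), with a rigid steel hoop handle fixed upright over it. Origin at the centre of its underside, z up. The hoop lies in the pot's y-z plane.
- pot_bar (a point): Middle of the straight top bar of the pot's hoop handle, on the bar's axis, 132 mm above the pot's underside. The bar is round, 9 mm thick, runs along y and is straight for 40 mm to either side of this point; the hoop is open down to the rim, 58 mm below. Frame as the pot's.
- stand: Drying stand, fixed: wooden base 150 by 130 by 20 mm, a 16 mm steel post at its origin, 256 mm tall, and near its top one hook that reaches towards -x of the stand (to the robot). A skimmer hangs on a smaller, lower hook on its far (+x) side; that one is not used. Origin on the table under the post, z up.
- hook_seat (a point): Top of the hook's straight level part (a round steel rod 8 mm thick), 55 mm from the post's axis and 239 mm above the table, where a handle should rest. The rod is level and straight from the post to 78 mm from the post's axis. Axes as the stand's: the rod runs along x.
- hook_tip (a point): Topmost point of the hook's turned-up tip, 92 mm from the post's axis towards -x of the stand and 261 mm above the table: a handle must pass over it.
- paint_jar: Bystander: clear jar with a white lid, 52 mm across, 70 mm tall, upright. Origin at the centre of its underside.
- water_glass: Bystander: glass tumbler, 66 mm across the rim, 85 mm tall. Origin at the centre of its underside.
- medium_bottle: Bystander: glass bottle with a brass-coloured cap, 60 mm across, 150 mm tall. Origin at the centre of its underside.
- dish: Bystander: small white bowl, 72 mm across, 24 mm tall. Origin at the centre of its underside.
- tin: Bystander: metal can, 72 mm across, 60 mm tall. Origin at the centre of its underside.
- wax_block: Bystander: round white wax block, 70 mm across, 22 mm tall. Origin at the centre of its underside.
Not all that is in view belongs to the job. What is meant by the pot is not blue, orange or yellow, and is the larger of those in its own colour.

How it is judged:
By the outcome, as a careful person would: the job done as asked, in the order asked, and still so for the second after the job is handed in, with the robot touching nothing.
It also fails if it takes over 72 s, if anything falls off the work surface, if the arm or the gripper's body presses on something with over 40 N, if the wrist force passes 120 N, or if a joint passes its speed limit or range.

## Working session

There is one attempt and no reset: what is moved stays moved. The work goes in short steps, Python scripts to look and compute and a tool call to move; the robot and the scene stay as the last step left them, time stands still between calls to the robot, and variables do not carry over. Pictures are saved under pics/ and viewed, at most 12 in all, crops included, and the job is handed in when it is done.

Besides the shell and the picture viewer there is one more tool, called after ">>>" as name(argument=value, ...) on one line, values as JSON. carry_out: Moves the arm, as the interface text tells. Its arguments: {"type":"object","properties":{"deltas":{"type":"array","items":{"type":"array","items":{"type":"array","items":{"type":"number"}}}}},"required":["deltas"]}

```bash
mkdir -p pics
python3 - <<'E'
from rig import telemetry,capture,camera_info,bot
import cv2,numpy as np
s=telemetry.read_state();print(s)
for n in("top","side"):
    cv2.imwrite(f"pics/{n}0.png",capture(n)[:,:,::-1]);
    print(n,{k:np.round(v,4).tolist() for k,v in camera_info(n).items()})
print({k:np.round(v,4).tolist() for k,v in camera_info("wrist").items()}, bot.tcp_to_grasp)
E
```

```text
{'time_s': 0.0, 'joint_positions': array([ 6.00754123e+01,  3.02784163e+01,  8.21573604e+01, -5.90620433e-05,
        6.76898078e+01, -1.02289225e+01]), 'qvel': array([ 0.02584806, -0.00073229, -0.01183351, -0.01587215, -0.01289777,
        0.0577606 ]), 'tau': array([-1.41882123e-03, -4.40051830e+01, -1.76586503e+01,  6.31136843e-02,
        5.82150940e-02, -1.58931866e-04]), 'position': array([0.21025141, 0.58778244, 0.22157214]), 'tcp_rot': array([[-9.41495966e-01,  3.37022481e-01, -1.09260445e-03],
       [ 3.37024028e-01,  9.41494129e-01, -1.90012357e-03],
       [ 3.88296319e-04, -2.15719263e-03, -9.99997598e-01]]), 'force': array([-0.09758638, -0.04228675, -1.01344323]), 'moment': array([ 0.04956984,  0.00297313, -0.05097221]), 'grasp_force': 0.0, 'opening': 1.001052384333396}
top {'mtx': [[487.0358, 0.0, 319.1106], [0.0, 487.0358, 237.1478], [0.0, 0.0, 1.0]], 'k1': -0.0265, 'cam_to_world': [[-0.004, -0.9945, 0.105, 0.4446], [-1.0, 0.0036, -0.0039, 0.0525], [0.0035, -0.1051, -0.9945, 1.4288], [0.0, 0.0, 0.0, 1.0]]}
side {'mtx': [[447.2565, 0.0, 322.0232], [0.0, 447.2565, 237.9607], [0.0, 0.0, 1.0]], 'k1': 0.0186, 'cam_to_world': [[0.8451, -0.2769, 0.4573, 0.0319], [-0.5345, -0.4517, 0.7143, -0.8121], [0.0087, -0.8481, -0.5298, 0.805], [0.0, 0.0, 0.0, 1.0]]}
{'mtx': [[352.4224, 0.0, 325.926], [0.0, 352.4224, 241.4518], [0.0, 0.0, 1.0]], 'k1': -0.0141, 'T_tool_cam': [[0.0008, -0.952, -0.3061, 0.0844], [1.0, 0.0007, 0.0005, -0.0006], [-0.0003, -0.3061, 0.952, -0.162], [0.0, 0.0, 0.0, 1.0]]} 0.0187
```

View pics/top0.png

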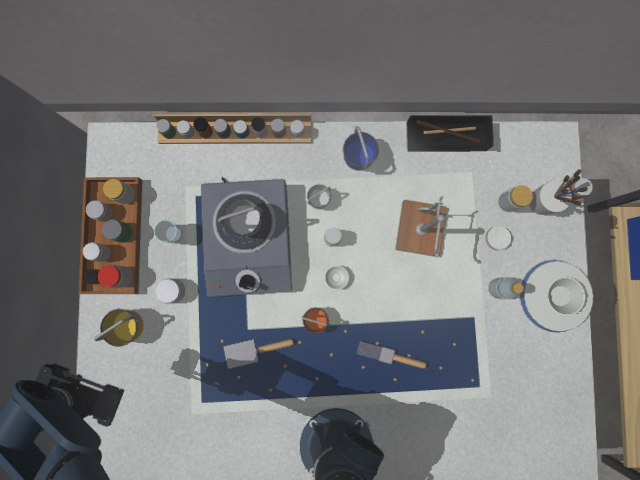

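View pics/side0.png

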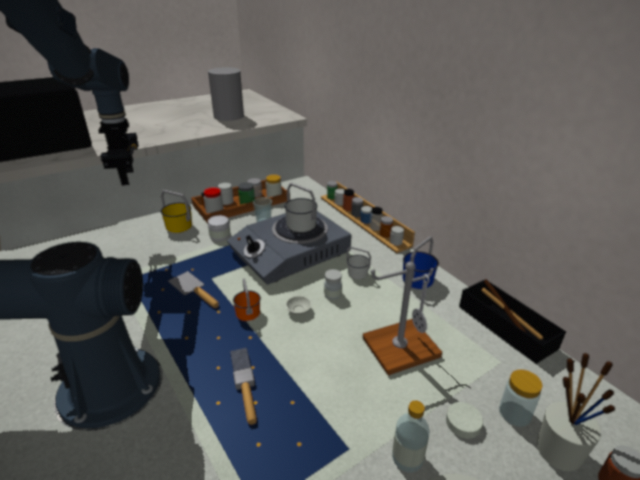

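Pixels in the top view for what could be taken for the pot: on the hotplate (245,220), small white (320,195), blue (362,150), orange (316,318), yellow (122,328), and the white vessel on the dish (569,293). By the description (white, the larger, on the hotplate's plate) I choose (245,220). Next is a close crop to check it.

```bash
cat > h.py <<'E'
import numpy as np,cv2
from rig import telemetry,capture,camera_info
def cam(n):
    c=camera_info(n);K=np.array(c["mtx"]);k=c["k1"]
    if "cam_to_world" in c: T=np.array(c["cam_to_world"])
    else:
        s=telemetry.read_state();W=np.eye(4);W[:3,:3]=s["tcp_rot"];W[:3,3]=s["position"];T=W@np.array(c["T_tool_cam"])
    return K,k,T
def proj(C,P):
    K,k,T=C;p=(np.atleast_2d(P)-T[:3,3])@T[:3,:3];s=p[:,:2]/p[:,2:]
    s=s*(1+k*(s**2).sum(1,keepdims=True));return s@K[:2,:2].T+K[:2,2]
def ray(C,uv):
    K,k,T=C;d=(np.atleast_2d(np.array(uv,float))-K[:2,2])/K[0,0];s=d.copy()
    for _ in range(8): s=d/(1+k*(s**2).sum(1,keepdims=True))
    return T[:3,3],np.c_[s,np.ones(len(s))]@T[:3,:3].T
def onz(C,uv,z):
    o,d=ray(C,uv);return o+d*((z-o[2])/d[:,2:])
def tri(rays):
    A=0;b=0
    for C,uv in rays:
        o,d=ray(C,uv);d=d[0]/np.linalg.norm(d[0]);M=np.eye(3)-np.outer(d,d);A=A+M;b=b+M@o
    return np.linalg.solve(A,b)
E
python3 - <<'E'
import cv2,numpy as np
a=cv2.imread("pics/top0.png");s=cv2.imread("pics/side0.png")
f=lambda i,x,y,w,h,k:cv2.resize(i[y:y+h,x:x+w],None,fx=k,fy=k,interpolation=cv2.INTER_CUBIC)
cv2.imwrite("pics/c1.png",np.hstack([f(a,195,170,105,135,4),f(a,390,185,95,135,4)]))
cv2.imwrite("pics/c2.png",np.hstack([f(s,225,175,135,145,3),f(s,355,230,105,145,3)]))
E
```

```text
(no output)
```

View pics/c1.png

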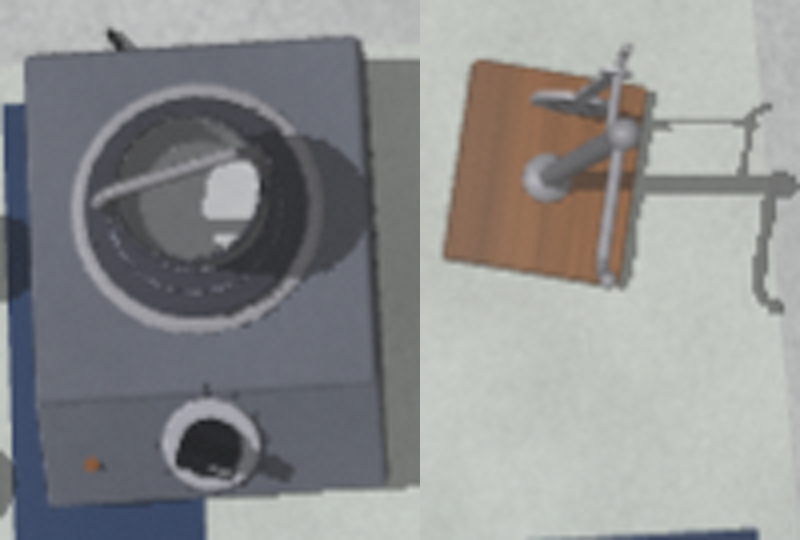

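View pics/c2.png

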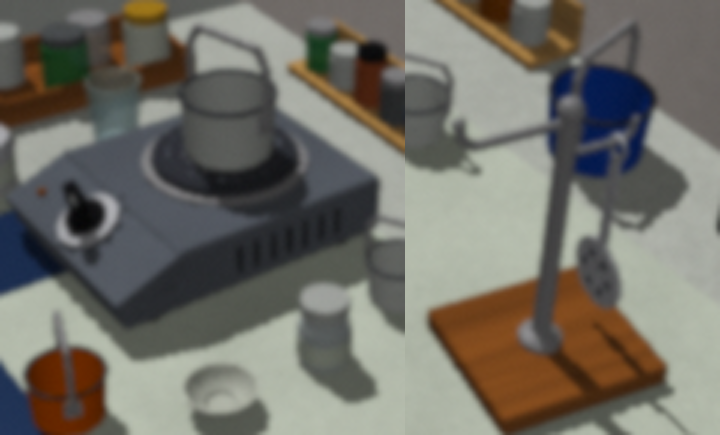

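The crops confirm it: a white pot with an upright hoop on the plate (bar ends at px (219,221) and (254,208)). Knob disc is at px (248,281), stand post top at (441,218), hook tip at (437,256).

Run:
```python
from h import *
np.set_printoptions(precision=4,suppress=True)
C=cam("top");S=cam("side")
A=lambda u,v:(195+u/4-.375,170+v/4-.375)
B=lambda u,v:(390+(u-420)/4-.375,185+v/4-.375)
D=lambda u,v:(225+u/3-.33,175+v/3-.33)
E_=lambda u,v:(355+(u-405)/3-.33,230+v/3-.33)
print("chassis top",onz(C,[A(25,58),A(357,38),A(40,400),A(375,383)],.078))
print("ring",onz(C,[A(200,209),A(72,209),A(323,209),A(200,84),A(200,333)],.085))
print("bar",onz(C,[A(95,203),A(238,153)],.223+.0045))
print("bar tri",tri([(C,A(95,203)),(S,D(193,28))]),tri([(C,A(238,153)),(S,D(262,50))]))
print("knob disc",onz(C,[A(211,445)],.055))
print("stand base",onz(C,[A(0,0)],0), onz(C,[B(475,60),B(650,88),B(443,259),B(620,287)],.02))
print("post top",onz(C,[B(624,131)],.256),tri([(C,B(624,131)),(S,E_(572,103))]),"postbase",onz(C,[B(547,180)],.022))
print("tip",onz(C,[B(608,280)],.261),tri([(C,B(608,280)),(S,E_(460,126))]))
```

```text
chassis top [[0.7391 0.3805 0.078 ]
 [0.7525 0.1461 0.078 ]
 [0.498  0.3648 0.078 ]
 [0.509  0.1327 0.078 ]]
ring [[0.6301 0.2544 0.085 ]
 [0.6304 0.3436 0.085 ]
 [0.6298 0.1688 0.085 ]
 [0.7185 0.2555 0.085 ]
 [0.5436 0.2534 0.085 ]]
bar [[0.6144 0.2985 0.2275]
 [0.6456 0.2097 0.2275]]
bar tri [0.6182 0.2996 0.2166] [0.6477 0.2098 0.2217]
knob disc [[0.4669 0.2492 0.055 ]]
stand base [[0.8005 0.4193 0.    ]] [[ 0.7034 -0.201   0.02  ]
 [ 0.6822 -0.3293  0.02  ]
 [ 0.557  -0.1744  0.02  ]
 [ 0.5361 -0.3028  0.02  ]]
post top [[ 0.6159 -0.2486  0.256 ]] [ 0.6173 -0.2507  0.2486] postbase [[ 0.6142 -0.2512  0.022 ]]
tip [[ 0.5247 -0.2349  0.261 ]] [ 0.5257 -0.2368  0.2548]
```

```bash
cat >> h.py <<'E'
from scipy.spatial.transform import Rotation as Rn
def Rzx(z,az):
    z=np.array(z,float)/np.linalg.norm(z);a=np.radians(az);x=np.array([np.cos(a),np.sin(a),0.])
    x[2]=-(x[:2]@z[:2])/z[2]   # tool x with this azimuth in plan, square to z
    x/=np.linalg.norm(x);return np.c_[x,np.cross(z,x),z]
def go(pos,R):
    s=telemetry.read_state();R0=s["tcp_rot"]
    d=R0.T@(np.array(pos)-s["position"])/.15;r=Rn.from_matrix(R0.T@R).as_rotvec(degrees=True)/360
    print("t %.2f"%s["time_s"],"pos",np.round(s["position"],4),"delta",np.round(np.r_[d,r],3))
yaw=np.radians(3.5);hx=np.array([np.cos(yaw),np.sin(yaw),0])
nrm=-np.sin(.4)*hx+np.array([0,0,np.cos(.4)])
E
python3 -c "
from h import *
g=np.array([.4526,.248,.0965]);go(g+.1*nrm,Rzx(-nrm,160))"
```

```text
t 0.10 pos [0.2103 0.5878 0.2217] delta [-2.046 -1.69   0.223 -0.025 -0.059 -0.004]
```

>>> carry_out(deltas=[[[-0.25, -0.2, 0.0, 0, 0, 0, -1], [-0.5, -0.4, 0.0, 0, 0, 0, -1], [-0.75, -0.6, 0.0, -0.01, -0.02, 0, -1], [-1, -0.8, 0, -0.015, -0.03, 0, -1], [-1, -0.85, 0, -0.02, -0.045, 0, -1], [-1, -0.85, 0, -0.025, -0.059, -0.004, -1], [-1, -0.85, 0, -0.025, -0.059, -0.004, -1], [-1, -0.85, 0, -0.025, -0.059, -0.004, -1], [-1, -0.85, 0, -0.025, -0.059, -0.004, -1], [-1, -0.85, 0, -0.025, -0.059, -0.004, -1]]])

```text
time_s: 0.93
position: [0.3099, 0.4195, 0.2231]
tcp_rot: [[-0.876, 0.283, 0.391], [0.319, 0.947, 0.029], [-0.362, 0.15, -0.92]]
force: [0.4, 0.7, -0.1]
opening: 1.001
grasp_force: 0.0
```

```bash
python3 -c "
from h import *
g=np.array([.4526,.248,.0965]);go(g+.1*nrm,Rzx(-nrm,160));print(telemetry.read_state()['joint_positions'])"
```

```text
t 0.93 pos [0.3099 0.4195 0.2231] delta [-0.893 -0.937  0.448  0.001  0.    -0.   ]
[ 50.91777276  19.15770263 107.53964975 -26.30344574  40.05349858
  -2.47638835]
```

>>> carry_out(deltas=[[[-0.18, -0.18, 0.09, 0, 0, 0, -1], [-0.36, -0.37, 0.18, 0, 0, 0, -1], [-0.54, -0.56, 0.27, 0, 0, 0, -1], [-0.72, -0.75, 0.36, 0, 0, 0, -1], [-0.89, -0.94, 0.45, 0, 0, 0, -1], [-0.89, -0.94, 0.45, 0, 0, 0, -1], [-0.89, -0.94, 0.45, 0, 0, 0, -1], [-0.89, -0.94, 0.45, 0, 0, 0, -1], [-0.89, -0.94, 0.45, 0, 0, 0, -1], [-0.89, -0.94, 0.45, 0, 0, 0, -1]]])

```text
time_s: 1.77
position: [0.4119, 0.2453, 0.1883]
tcp_rot: [[-0.877, 0.28, 0.391], [0.315, 0.949, 0.029], [-0.363, 0.149, -0.92]]
force: [0.4, -0.6, 0.7]
opening: 1.003
grasp_force: 0.0
```

```bash
python3 -c "
from h import *
g=np.array([.4526,.248,.0965]);go(g+.1*nrm,Rzx(-nrm,160));print(telemetry.read_state()['joint_positions'])
C=cam('wrist');print(proj(C,[g,g-.03*nrm,g+.007*nrm]))
cv2.imwrite('pics/w1.png',capture('wrist')[:,:,::-1])"
```

```text
t 1.77 pos [0.4119 0.2453 0.1883] delta [-0.011  0.006  0.003  0.001  0.     0.001]
[ 21.79203527  17.6064421  119.75477465 -18.80130957  21.56014591
 -33.91322928]
[[326.8982713  243.41866143]
 [326.58628498 232.57516609]
 [326.98057855 246.27950024]]
```

View pics/w1.png

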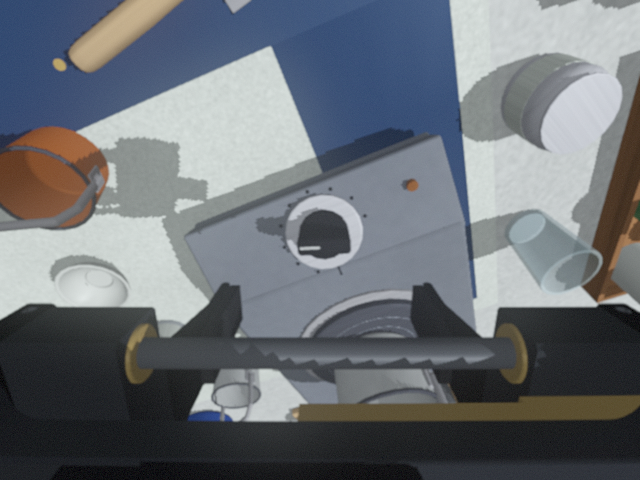

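The disc centre sits at px (324,233), close to the predicted (326.6,232.6). The white mark at about (310,248) points left and the long dial line is at (340,270), so θ is about 113°. I'll measure the mark line.

Run:
```python
from h import *
np.set_printoptions(precision=4,suppress=True)
C=cam('wrist');im=cv2.imread('pics/w1.png');g=im.min(2)
k=im[195:275,275:375]
# white base disc: bright low-sat, fit hull ellipse
c=((g>150)&(np.ptp(im,axis=2)<25)).astype(np.uint8);m=np.zeros_like(c);m[190:272,282:368]=c[190:272,282:368]
cs,_=cv2.findContours(m,cv2.RETR_EXTERNAL,cv2.CHAIN_APPROX_NONE);b=max(cs,key=cv2.contourArea)
e=cv2.fitEllipse(cv2.convexHull(b));print("ellipse",e)
# mark: bright inside dark
dk=np.zeros_like(c);dk[235:262,296:352]=c[235:262,296:352]
n,l,st,ce=cv2.connectedComponentsWithStats(dk);print(st,ce)
grip=np.array([.4526,.248,.0965])
def onplane(uv,h): # plane h along nrm from grip
    o,d=ray(C,uv);p0=grip+h*nrm;return o+d*(((p0-o)@nrm)/(d@nrm))[:,None]
disc=onplane([e[0]],-.034);print("disc centre",disc,"-> grip",disc+.034*nrm)
x1,x2=[np.array(p) for p in ((300,248.),(320,248.))]
for i in range(1,n):
    ys,xs=np.where(l==i)
    if len(xs)>12 and xs.min()>297:
        L=cv2.fitLine(np.c_[xs,ys].astype(np.float32),cv2.DIST_L2,0,.01,.01).ravel();print(i,L,xs.min(),xs.max(),ys.min(),ys.max())
        P=onplane([[L[2]-10*L[0],L[3]-10*L[1]],[L[2]+10*L[0],L[3]+10*L[1]]],.007)
        d=P[1]-P[0];print("line",P,"plan az",np.degrees(np.arctan2(d[1],d[0])), "angle from uphill",np.degrees(np.arctan2(d@np.cross(nrm,hx),d@np.cross(np.cross(nrm,hx),nrm))))
cv2.imwrite('pics/w1c.png',cv2.resize(k,None,fx=6,fy=6,interpolation=cv2.INTER_CUBIC))
```

```text
ellipse ((324.10693359375, 231.52906799316406), (74.10442352294922, 77.29107666015625), 84.87258911132812)
[[     0      0    640    480 306818]
 [   296    235     56     27    333]
 [   300    247     20      3     49]] [[319.4946 239.4799]
 [326.042  256.7898]
 [308.6735 247.8163]]
disc centre [[0.4653 0.2467 0.0649]] -> grip [[0.452  0.2459 0.0962]]
2 [  0.999   -0.0442 308.6735 247.8163] 300 319 247 249
line [[0.445  0.2268 0.1003]
 [0.4487 0.2415 0.1023]] plan az 75.89456277153164 angle from uphill 70.99019038745926
```

View pics/w1c.png

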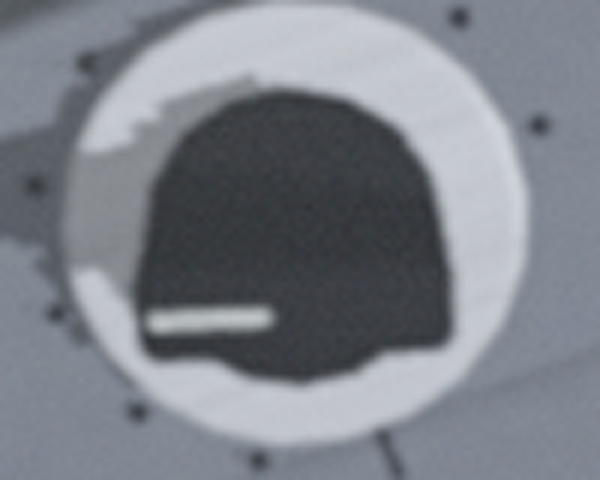

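```bash
python3 -c "
from h import *
g=np.array([.4518,.2459,.0962]);go(g+.1*nrm,Rzx(-nrm,76))"
```

```text
t 1.82 pos [0.4117 0.2453 0.1882] delta [-0.011 -0.009  0.002  0.001 -0.001  0.242]
```

>>> carry_out(deltas=[[[0, 0, 0, 0, 0, 0.019, -1], [0, 0, 0, 0, 0, 0.038, -1], [0, 0, 0, 0, 0, 0.057, -1], [0, 0, 0, 0, 0, 0.076, -1], [0, 0, 0, 0, 0, 0.095, -1], [0, 0, 0, 0, 0, 0.114, -1], [0, 0, 0, 0, 0, 0.133, -1], [0, 0, 0, 0, 0, 0.152, -1], [-0.01, -0.01, 0, 0, 0, 0.17, -1], [-0.01, -0.01, 0, 0, 0, 0.18, -1]]])

```text
time_s: 2.65
position: [0.4126, 0.2431, 0.1886]
tcp_rot: [[-0.116, 0.913, 0.391], [0.993, 0.114, 0.029], [-0.018, 0.392, -0.92]]
force: [-0.8, 1.0, 0.3]
opening: 1.003
grasp_force: 0.0
```

```bash
python3 -c "
from h import *
g=np.array([.4518,.2459,.0962]);go(g-.002*nrm,Rzx(-nrm,76))"
```

```text
t 2.65 pos [0.4126 0.2431 0.1886] delta [-0.001 -0.001  0.682  0.    -0.001  0.062]
```

>>> carry_out(deltas=[[[0, 0, 0.05, 0, 0, 0.019, -1], [0, 0, 0.15, 0, 0, 0.038, -1], [0, 0, 0.25, 0, 0, 0.057, -1], [0, 0, 0.36, 0, 0, 0.062, -1], [0, 0, 0.47, 0, 0, 0.062, -1], [0, 0, 0.57, 0, 0, 0.062, -1], [0, 0, 0.66, 0, 0, 0.062, -1], [0, 0, 0.73, 0, 0, 0.062, -1], [0, 0, 0.77, 0, 0, 0.062, -1], [0, 0, 0.77, 0, 0, 0.062, -1]]])

```text
time_s: 3.48
position: [0.458, 0.2463, 0.0809]
tcp_rot: [[0.235, 0.89, 0.39], [0.963, -0.267, 0.028], [0.129, 0.369, -0.92]]
force: [-0.1, -0.1, 0.0]
opening: 1.0
grasp_force: 0.0
```

>>> carry_out(deltas=[[[0, 0, 0, 0, 0, 0, 0.2], [0, 0, 0, 0, 0, 0, 0.6], [0, 0, 0, 0, 0, 0, 1], [0, 0, 0, 0, 0, 0, 1], [0, 0, 0, 0, 0, 0, 1], [0, 0, 0, 0, 0, 0, 1], [0, 0, 0, 0, 0, 0, 1], [0, 0, 0, 0, 0, 0, 1], [0, 0, 0, 0, 0, 0, 1], [0, 0, 0, 0, 0, 0, 1]]])

```text
time_s: 4.32
position: [0.4584, 0.2448, 0.082]
tcp_rot: [[0.239, 0.889, 0.391], [0.962, -0.27, 0.027], [0.13, 0.37, -0.92]]
force: [0.4, 0.1, 0.4]
opening: 0.325
grasp_force: 0.0
```

```bash
python3 -c "
from h import *
g=np.array([.4518,.2459,.0962]);go(g-.016*nrm,Rzx(-nrm,76));print(telemetry.read_state())"
```

```text
t 4.32 pos [0.4584 0.2448 0.082 ] delta [ 0.009 -0.006  0.003  0.    -0.001 -0.   ]
{'time_s': 4.3167, 'joint_positions': array([ 19.31639754,  33.52340334, 119.87639342, -54.41697156,
         7.31635397,  87.70344836]), 'qvel': array([ 0.06501628,  0.0401199 ,  0.05780131,  0.04996636, -0.00663825,
        0.01725659]), 'tau': array([ 5.62161586e-03, -3.43334806e+01, -5.44920802e+00, -1.28528816e-01,
       -5.87866399e-01,  3.27924185e-02]), 'position': array([0.45836575, 0.24476263, 0.08202196]), 'tcp_rot': array([[ 0.23855605,  0.88900507,  0.3908465 ],
       [ 0.96240885, -0.27023426,  0.02725157],
       [ 0.1298469 ,  0.36965311, -0.92005237]]), 'force': array([0.35906827, 0.0954497 , 0.41565464]), 'moment': array([-0.05783579,  0.30302662,  0.01346012]), 'grasp_force': 0.0, 'opening': 0.32475733588717487}
```

>>> carry_out(deltas=[[[0, 0, 0, 0, 0, 0, 1], [0, 0, 0, 0, 0, 0, 1], [0, 0, 0, 0, 0, 0, 1], [0, 0, 0, 0, 0, 0, 1], [0, 0, 0, 0, 0, 0, 1], [0, 0, 0, 0, 0, 0, 1], [0, 0, 0, 0, 0, 0, 1], [0, 0, 0, 0, 0, 0, 1], [0, 0, 0, 0, 0, 0, 1], [0, 0, 0, 0, 0, 0, 1]]])

```text
time_s: 5.15
position: [0.4585, 0.2448, 0.0821]
tcp_rot: [[0.238, 0.889, 0.391], [0.962, -0.27, 0.027], [0.13, 0.37, -0.92]]
force: [1.4, -0.5, 0.8]
opening: 0.164
grasp_force: 30.0
```

>>> carry_out(deltas=[[[0, 0, 0, 0, 0, -0.015, 1], [0, 0, 0, 0, 0, -0.03, 1], [0, 0, 0, 0, 0, -0.045, 1], [0, 0, 0, 0, 0, -0.06, 1], [0, 0, 0, 0, 0, -0.075, 1], [0, 0, 0, 0, 0, -0.09, 1], [0, 0, 0, 0, 0, -0.105, 1], [0, 0, 0, 0, 0, -0.12, 1], [0, 0, 0, 0, 0, -0.135, 1], [0, 0, 0, 0, 0, -0.15, 1]]])

```text
time_s: 5.98
position: [0.4595, 0.245, 0.0825]
tcp_rot: [[-0.581, 0.713, 0.393], [0.782, 0.623, 0.028], [-0.225, 0.323, -0.919]]
force: [2.5, -1.4, 0.8]
opening: 0.161
grasp_force: 30.0
```

>>> carry_out(deltas=[[[0, 0, 0, 0, 0, -0.015, 1], [0, 0, 0, 0, 0, -0.03, 1], [0, 0, 0, 0, 0, -0.045, 1], [0, 0, 0, 0, 0, -0.06, 1], [0, 0, 0, 0, 0, -0.075, 1], [0, 0, 0, 0, 0, -0.09, 1], [0, 0, 0, 0, 0, -0.105, 1], [0, 0, 0, 0, 0, -0.12, 1], [0, 0, 0, 0, 0, -0.13, 1], [0, 0, 0, 0, 0, -0.13, 1]]])

```text
time_s: 6.82
position: [0.46, 0.2459, 0.0827]
tcp_rot: [[-0.917, 0.066, 0.394], [0.084, 0.996, 0.03], [-0.39, 0.06, -0.919]]
force: [3.7, 1.4, 2.2]
opening: 0.158
grasp_force: 30.0
```

```bash
python3 -c "
from h import *
s=telemetry.read_state();g=np.array([.4518,.2459,.0962]);go(g-.016*nrm,Rzx(-nrm,183.5));print(s['moment'],s['moment']@nrm,s['force'],s['opening'])"
```

```text
t 6.82 pos [0.46   0.2459 0.0827] delta [ 0.016  0.001  0.003  0.001  0.001 -0.022]
[ 0.04074218 -0.25553717  0.09787525] 0.08038790996522965 [3.68660421 1.35345115 2.20980525] 0.15803173906168966
```

>>> carry_out(deltas=[[[0, 0, 0, 0, 0, -0.008, 1], [0, 0, 0, 0, 0, -0.016, 1], [0, 0, 0, 0, 0, -0.022, 1], [0, 0, 0, 0, 0, -0.026, 1], [0, 0, 0, 0, 0, -0.03, 1], [0, 0, 0, 0, 0, -0.034, 1], [0, 0, 0, 0, 0, -0.036, 1], [0, 0, 0, 0, 0, -0.036, 1], [0, 0, 0, 0, 0, -0.036, 1], [0, 0, 0, 0, 0, -0.036, 1]]])

```text
time_s: 7.65
position: [0.4599, 0.2461, 0.0827]
tcp_rot: [[-0.909, -0.137, 0.394], [-0.136, 0.99, 0.031], [-0.394, -0.026, -0.919]]
force: [4.5, 3.3, 1.3]
opening: 0.167
grasp_force: 32.4
```

```bash
python3 -c "
from h import *
s=telemetry.read_state();g=np.array([.4518,.2459,.0962]);go(g-.016*nrm,Rzx(-nrm,183.5));print(s['moment'],s['moment']@nrm,s['force'],s['opening'])"
```

```text
t 7.65 pos [0.4599 0.2461 0.0827] delta [0.015 0.003 0.003 0.001 0.001 0.013]
[ 0.89404118 -0.39492725 -0.58119284] -0.8734319348847057 [4.51243717 3.26081513 1.31440403] 0.16705881490432198
```

The moment is about -0.87 N m against the stop, so the knob is at off. I'll release it, retreat, and check it.

>>> carry_out(deltas=[[[0, 0, 0, 0, 0, 0, -1], [0, 0, 0, 0, 0, 0, -1], [0, 0, 0, 0, 0, 0, -1], [0, 0, 0, 0, 0, 0, -1], [0, 0, 0, 0, 0, 0, -1], [0, 0, 0, 0, 0, 0, -1], [0, 0, 0, 0, 0, 0, -1], [0, 0, 0, 0, 0, 0, -1], [0, 0, 0, 0, 0, 0, -1], [0, 0, 0, 0, 0, 0, -1]]])

```text
time_s: 8.48
position: [0.4584, 0.2448, 0.082]
tcp_rot: [[-0.91, -0.14, 0.391], [-0.141, 0.99, 0.027], [-0.391, -0.03, -0.92]]
force: [-0.2, 0.5, 0.6]
opening: 0.841
grasp_force: 0.0
```

>>> carry_out(deltas=[[[0, 0, -0.05, 0, 0, 0, -1], [0, 0, -0.1, 0, 0, 0, -1], [0, 0, -0.2, 0, 0, 0, -1], [0, 0, -0.35, 0, 0, 0, -1], [0, 0, -0.5, 0, 0, 0, -1], [0, 0, -0.65, 0, 0, 0, -1], [0, 0, -0.8, 0, 0, 0, -1], [0, 0, -0.8, 0, 0, 0, -1], [0, 0, -0.8, 0, 0, 0, -1], [0, 0, -0.8, 0, 0, 0, -1]]])

```text
time_s: 9.32
position: [0.4115, 0.2415, 0.1921]
tcp_rot: [[-0.91, -0.14, 0.391], [-0.141, 0.99, 0.027], [-0.391, -0.03, -0.92]]
force: [0.0, -0.3, -0.2]
opening: 1.002
grasp_force: 0.0
```

Run:
```python
from h import *
np.set_printoptions(precision=4,suppress=True)
s=telemetry.read_state();print(s['opening'],s['joint_positions'])
C=cam('wrist');im=capture('wrist')[:,:,::-1].copy();cv2.imwrite('pics/w2.png',im)
T=cam('top');S=cam('side')
cv2.imwrite('pics/top1.png',capture('top')[:,:,::-1]);
# pot hoop: look from above next
go([.63,.254,.33],Rzx([0,0,-1],109.3))
```

```text
1.001889503264077 [ 21.3243  16.9608 119.7748 -18.058   22.1355 -61.5882]
t 9.42 pos [0.4113 0.2413 0.1914] delta [-1.699 -0.148 -0.281  0.04   0.057  0.217]
```

View pics/w2.png

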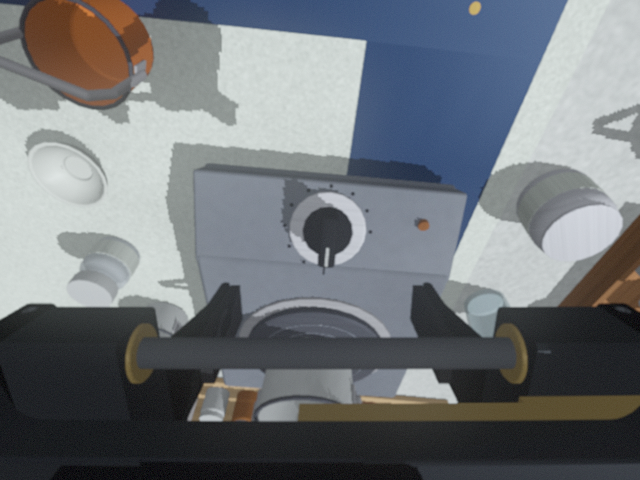

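The knob's mark at px (327,257) points at the long dial line (324,270), so it is off. Next I move to the pot's bar and grip it off-centre, so the middle stays free for the hook.

```bash
python3 -c "
from h import *
go([.50,.235,.31],Rzx([0,0,-1],109.3))"
```

```text
t 9.42 pos [0.4113 0.2413 0.1914] delta [-0.84  -0.148 -0.499  0.04   0.057  0.217]
```

>>> carry_out(deltas=[[[-0.1, -0.02, -0.1, 0.003, 0.005, 0.018, -1], [-0.2, -0.04, -0.2, 0.007, 0.01, 0.036, -1], [-0.3, -0.06, -0.3, 0.01, 0.014, 0.054, -1], [-0.4, -0.08, -0.4, 0.013, 0.019, 0.072, -1], [-0.5, -0.1, -0.5, 0.017, 0.024, 0.09, -1], [-0.6, -0.12, -0.5, 0.02, 0.028, 0.108, -1], [-0.7, -0.13, -0.5, 0.023, 0.033, 0.126, -1], [-0.8, -0.14, -0.5, 0.027, 0.038, 0.144, -1], [-0.84, -0.15, -0.5, 0.03, 0.043, 0.162, -1], [-0.84, -0.15, -0.5, 0.033, 0.047, 0.18, -1]]])

```text
time_s: 10.25
position: [0.5025, 0.2347, 0.3104]
tcp_rot: [[-0.529, 0.846, 0.065], [0.846, 0.532, -0.035], [-0.064, 0.036, -0.997]]
force: [-0.2, 1.3, 0.7]
opening: 0.997
grasp_force: 0.0
```

```bash
python3 -c "
from h import *
go([.6376,.2323,.31],Rzx([0,0,-1],109.3))"
```

```text
t 10.25 pos [0.5025 0.2347 0.3104] delta [-0.49   0.753  0.061  0.007  0.009  0.036]
```

>>> carry_out(deltas=[[[-0.08, 0.12, 0.01, 0.002, 0.002, 0.009, -1], [-0.16, 0.24, 0.02, 0.004, 0.004, 0.018, -1], [-0.24, 0.37, 0.03, 0.006, 0.006, 0.027, -1], [-0.32, 0.49, 0.04, 0.007, 0.009, 0.036, -1], [-0.4, 0.61, 0.05, 0.007, 0.009, 0.036, -1], [-0.45, 0.7, 0.06, 0.007, 0.009, 0.036, -1], [-0.49, 0.753, 0.061, 0.007, 0.009, 0.036, -1], [-0.49, 0.753, 0.061, 0.007, 0.009, 0.036, -1], [-0.49, 0.753, 0.061, 0.007, 0.009, 0.036, -1], [-0.49, 0.753, 0.061, 0.007, 0.009, 0.036, -1]]])

```text
time_s: 11.08
position: [0.6341, 0.2333, 0.3097]
tcp_rot: [[-0.334, 0.943, -0.001], [0.943, 0.334, -0.004], [-0.003, -0.003, -1.0]]
force: [-0.6, 0.4, 1.0]
opening: 0.996
grasp_force: 0.0
```

```bash
python3 -c "
from h import *
go([.6376,.2323,.207],Rzx([0,0,-1],109.3))
C=cam('wrist');b=np.array([.63,.254,.223]);u=np.array([-.331,.944,0])
print(proj(C,[b+k*.04*u for k in (-1,0,1)]))
cv2.imwrite('pics/w3.png',capture('wrist')[:,:,::-1])"
```

```text
t 11.08 pos [0.6341 0.2333 0.3097] delta [-0.012  0.021  0.685 -0.     0.001  0.001]
[[329.97867199 270.11419967]
 [330.38948617 219.09262745]
 [330.83869298 162.93758989]]
```

View pics/w3.png

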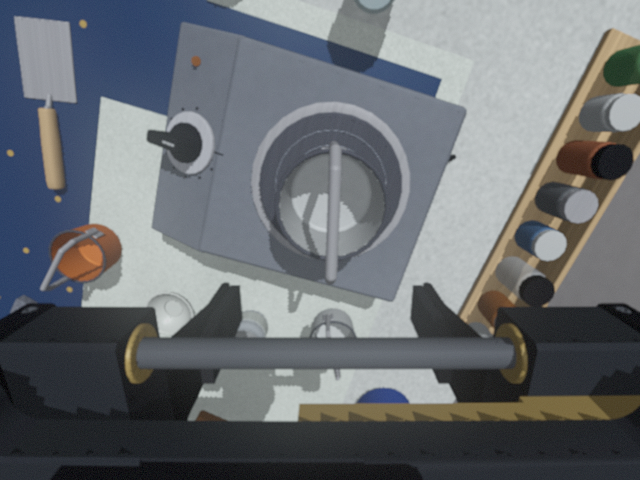

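The open pot is below with its bar running from px (335,143) to (331,279), within about 2 mm of prediction. I descend and grip.

>>> carry_out(deltas=[[[0, 0.03, 0.06, 0, 0, 0.003, -1], [0, 0.035, 0.14, 0, 0, 0.003, -1], [0, 0.035, 0.24, 0, 0, 0.003, -1], [0, 0.035, 0.34, 0, 0, 0.003, -1], [0, 0.035, 0.44, 0, 0, 0.003, -1], [0, 0.035, 0.53, 0, 0, 0.003, -1], [0, 0.035, 0.61, 0, 0, 0.003, -1], [0, 0.035, 0.66, 0, 0, 0.003, -1], [0, 0.035, 0.685, 0, 0, 0.003, -1], [0, 0.035, 0.685, 0, 0, 0.003, -1]]])

```text
time_s: 11.97
position: [0.6395, 0.2348, 0.2071]
tcp_rot: [[-0.316, 0.949, -0.0], [0.949, 0.316, -0.004], [-0.003, -0.002, -1.0]]
force: [-0.6, -0.0, 0.5]
opening: 1.001
grasp_force: 0.0
```

>>> carry_out(deltas=[[[0, 0, 0, 0, 0, 0, 1], [0, 0, 0, 0, 0, 0, 1], [0, 0, 0, 0, 0, 0, 1], [0, 0, 0, 0, 0, 0, 1], [0, 0, 0, 0, 0, 0, 1], [0, 0, 0, 0, 0, 0, 1], [0, 0, 0, 0, 0, 0, 1], [0, 0, 0, 0, 0, 0, 1], [0, 0, 0, 0, 0, 0, 1], [0, 0, 0, 0, 0, 0, 1]]])

```text
time_s: 12.8
position: [0.64, 0.2348, 0.2083]
tcp_rot: [[-0.316, 0.949, 0.001], [0.949, 0.316, -0.003], [-0.004, 0.0, -1.0]]
force: [-0.0, 0.1, -0.1]
opening: 0.326
grasp_force: 0.0
```

>>> carry_out(deltas=[[[0, 0, 0, 0, 0, 0, 1], [0, 0, 0, 0, 0, 0, 1], [0, 0, 0, 0, 0, 0, 1], [0, 0, 0, 0, 0, 0, 1], [0, 0, 0, 0, 0, 0, 1], [0, 0, 0, 0, 0, 0, 1], [0, 0, 0, 0, 0, 0, 1], [0, 0, 0, 0, 0, 0, 1], [0, 0, 0, 0, 0, 0, 1], [0, 0, 0, 0, 0, 0, 1]]])

```text
time_s: 13.63
position: [0.64, 0.2348, 0.2083]
tcp_rot: [[-0.316, 0.949, 0.001], [0.949, 0.316, -0.003], [-0.004, 0.0, -1.0]]
force: [-1.3, -0.2, 1.3]
opening: 0.095
grasp_force: 30.0
```

>>> carry_out(deltas=[[[0, 0, -0.02, 0, 0, 0, 1], [0, 0, -0.06, 0, 0, 0, 1], [0, 0, -0.12, 0, 0, 0, 1], [0, 0, -0.2, 0, 0, 0, 1], [0, 0, -0.28, 0, 0, 0, 1], [0, 0, -0.36, 0, 0, 0, 1], [0, 0, -0.44, 0, 0, 0, 1], [0, 0, -0.52, 0, 0, 0, 1], [0, 0, -0.58, 0, 0, 0, 1], [0, 0, -0.6, 0, 0, 0, 1]]])

```text
time_s: 14.47
position: [0.641, 0.2354, 0.3014]
tcp_rot: [[-0.316, 0.949, 0.006], [0.949, 0.316, -0.003], [-0.004, 0.005, -1.0]]
force: [0.5, 0.0, -2.2]
opening: 0.092
grasp_force: 30.0
```

```bash
python3 -c "
from h import *
s=telemetry.read_state();print(s['force'],s['opening'],s['joint_positions'])
go([.452,-.222,.298],Rzx([0,0,-1],80.3))
a=capture('side');b=capture('wrist')
cv2.imwrite('pics/l1.png',np.hstack([cv2.resize(a[80:330,160:460],(400,333)),cv2.resize(b[:,80:560],(400,400))[:333]])[:,:,::-1])"
```

```text
[ 0.49240561  0.04141639 -2.21539463] 0.09186308153180076 [10.9028656  30.9290445  67.73098615 -0.20860267 81.02881416 -7.49195641]
t 14.47 pos [0.641  0.2354 0.3014] delta [-2.495e+00 -2.159e+00  2.200e-02  1.000e-03  0.000e+00  7.800e-02]
```

View pics/l1.png

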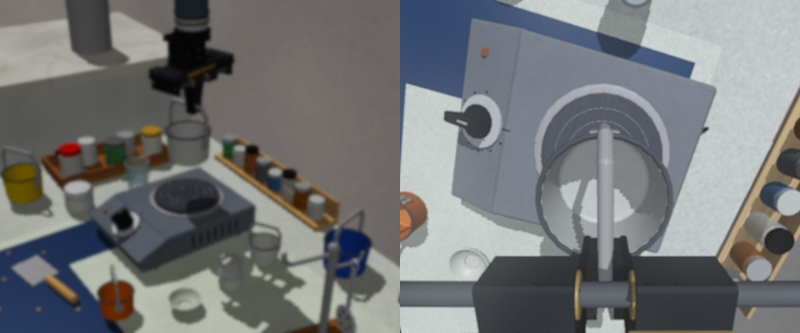

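```bash
cat >> h.py <<'E'
post=np.array([.615,-.250]);sa=np.radians(-9.7);sx=np.array([np.cos(sa),np.sin(sa)]);sy=np.array([-sx[1],sx[0]])
def hang(dist,zbar,lat=0.):
    p=post-dist*sx+(lat-.0234)*sy;go([p[0],p[1],zbar-.0155],Rzx([0,0,-1],80.3))
E
python3 -c "
from h import *
hang(.165,.31)"
```

```text
t 14.57 pos [0.6404 0.2352 0.2996] delta [-2.635e+00 -2.227e+00  3.900e-02  1.000e-03  1.000e-03  7.800e-02]
```

>>> carry_out(deltas=[[[-0.04, -0.035, 0, 0, 0, 0, 1], [-0.12, -0.1, 0, 0, 0, 0.003, 1], [-0.24, -0.2, 0, 0, 0, 0.007, 1], [-0.37, -0.31, 0, 0, 0, 0.012, 1], [-0.5, -0.42, 0, 0, 0, 0.017, 1], [-0.62, -0.52, 0, 0, 0, 0.022, 1], [-0.74, -0.62, 0, 0, 0, 0.027, 1], [-0.85, -0.71, 0, 0, 0, 0.032, 1], [-0.94, -0.79, 0, 0, 0, 0.036, 1], [-1, -0.85, 0, 0, 0, 0.038, 1]]])

```text
time_s: 15.4
position: [0.5648, 0.0505, 0.298]
tcp_rot: [[-0.08, 0.997, -0.001], [0.997, 0.08, -0.004], [-0.004, -0.001, -1.0]]
force: [0.1, -0.3, -2.6]
opening: 0.091
grasp_force: 30.0
```

```bash
python3 -c "
from h import *
hang(.165,.31)"
```

```text
t 15.40 pos [0.5648 0.0505 0.298 ] delta [-1.903e+00 -9.320e-01  3.200e-02 -0.000e+00  1.000e-03  4.000e-02]
```

>>> carry_out(deltas=[[[-0.05, -0.025, 0, 0, 0, 0.003, 1], [-0.14, -0.07, 0, 0, 0, 0.007, 1], [-0.26, -0.125, 0, 0, 0, 0.012, 1], [-0.38, -0.185, 0, 0, 0, 0.018, 1], [-0.5, -0.245, 0, 0, 0, 0.024, 1], [-0.62, -0.3, 0, 0, 0, 0.03, 1], [-0.73, -0.36, 0, 0, 0, 0.036, 1], [-0.83, -0.4, 0, 0, 0, 0.04, 1], [-0.91, -0.445, 0, 0, 0, 0.04, 1], [-0.95, -0.465, 0, 0, 0, 0.04, 1]]])

```text
time_s: 16.23
position: [0.508, -0.0964, 0.299]
tcp_rot: [[0.169, 0.986, 0.001], [0.986, -0.169, -0.004], [-0.004, 0.001, -1.0]]
force: [-0.3, 0.5, -2.5]
opening: 0.09
grasp_force: 30.0
```

```bash
python3 -c "
from h import *
hang(.165,.285)"
```

```text
t 16.23 pos [ 0.508  -0.0964  0.299 ] delta [-1.045e+00 -2.250e-01  2.000e-01  0.000e+00  1.000e-03 -0.000e+00]
```

>>> carry_out(deltas=[[[-0.05, -0.025, 0, 0, 0, 0, 1], [-0.14, -0.07, 0, 0, 0, 0, 1], [-0.26, -0.13, 0, 0, 0, 0, 1], [-0.38, -0.18, 0, 0, 0, 0, 1], [-0.5, -0.225, 0.03, 0, 0, 0, 1], [-0.62, -0.225, 0.07, 0, 0, 0, 1], [-0.74, -0.225, 0.11, 0, 0, 0, 1], [-0.86, -0.225, 0.15, 0, 0, 0, 1], [-0.96, -0.225, 0.18, 0, 0, 0, 1], [-1, -0.225, 0.2, 0, 0, 0, 1]]])

```text
time_s: 17.07
position: [0.4502, -0.2391, 0.2692]
tcp_rot: [[0.169, 0.986, 0.002], [0.986, -0.168, -0.004], [-0.004, 0.002, -1.0]]
force: [-0.2, -0.3, -2.4]
opening: 0.09
grasp_force: 30.0
```

Run:
```python
from h import *
hang(.066,.278)
a=capture('side');b=capture('wrist')
cv2.imwrite('pics/l2.png',np.hstack([cv2.resize(a[180:420,260:500],(400,400)),cv2.resize(b[:,80:560],(400,400))])[:,:,::-1])
C=cam('wrist');z=lambda d,l,h:np.r_[post-d*sx+l*sy,h]
print(proj(C,[z(.092,0,.261),z(.055,0,.239),z(0,0,.256)]))
print(proj(cam('side'),[z(.092,0,.261),z(.055,0,.239),z(0,0,.256)]))
```

```text
t 17.07 pos [ 0.4502 -0.2391  0.2692] delta [-0.042  0.655  0.046  0.     0.001 -0.   ]
[[464.7719949  266.47885275]
 [513.91172318 252.19921977]
 [630.78528493 262.75771034]]
[[371.62811971 268.91813346]
 [386.39018185 273.50368879]
 [409.55719028 261.3902918 ]]
```

View pics/l2.png

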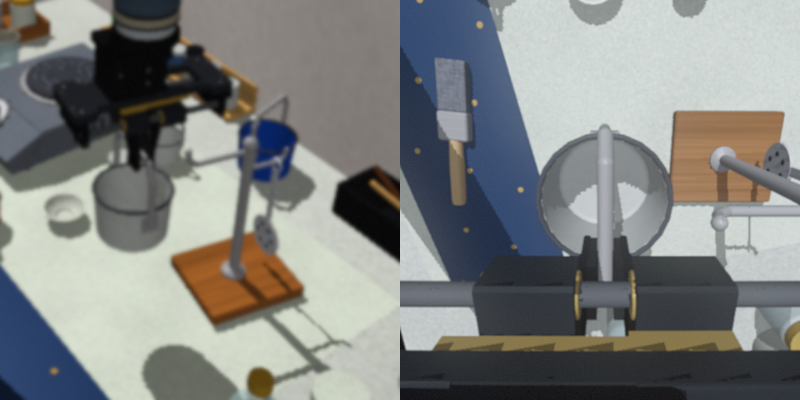

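Left: the pot hangs upright in front of the stand. Right: hook tip at full px about (464,264), which matches the predicted (465,266). I lower slightly and advance slowly along the rod.

>>> carry_out(deltas=[[[-0.02, 0, 0.02, 0, 0, 0, 1], [-0.04, 0, 0.04, 0, 0, 0, 1], [-0.04, 0, 0.06, 0, 0, 0, 1], [-0.04, 0.02, 0.06, 0, 0, 0, 1], [-0.04, 0.06, 0.06, 0, 0, 0, 1], [-0.04, 0.11, 0.06, 0, 0, 0, 1], [-0.04, 0.16, 0.06, 0, 0, 0, 1], [-0.04, 0.21, 0.06, 0, 0, 0, 1], [-0.04, 0.25, 0.06, 0, 0, 0, 1], [-0.04, 0.27, 0.06, 0, 0, 0, 1]]])

```text
time_s: 18.0
position: [0.4906, -0.2506, 0.2608]
tcp_rot: [[0.167, 0.986, 0.002], [0.986, -0.167, -0.004], [-0.003, 0.003, -1.0]]
force: [-0.1, -0.3, -2.2]
opening: 0.091
grasp_force: 30.0
```

Run:
```python
from h import *
s=telemetry.read_state();print(s['force'],s['opening'])
hang(.066,.2757)
```

```text
[-0.05334608 -0.28576751 -2.17805677] 0.09134222819294682
t 18.00 pos [ 0.4906 -0.2506  0.2608] delta [-0.013  0.377  0.005  0.     0.001  0.   ]
```

>>> carry_out(deltas=[[[0, 0.02, 0, 0, 0, 0, 1], [-0.01, 0.06, 0, 0, 0, 0, 1], [-0.01, 0.11, 0, 0, 0, 0, 1], [-0.01, 0.16, 0, 0, 0, 0, 1], [-0.01, 0.21, 0, 0, 0, 0, 1], [-0.01, 0.26, 0, 0, 0, 0, 1], [-0.01, 0.31, 0, 0, 0, 0, 1], [-0.01, 0.35, 0, 0, 0, 0, 1], [-0.01, 0.377, 0, 0, 0, 0, 1], [-0.01, 0.377, 0, 0, 0, 0, 1]]])

```text
time_s: 18.83
position: [0.5457, -0.2615, 0.2608]
tcp_rot: [[0.167, 0.986, 0.002], [0.986, -0.167, -0.004], [-0.003, 0.003, -1.0]]
force: [-0.0, -0.7, -2.3]
opening: 0.092
grasp_force: 30.0
```

Run:
```python
from h import *
s=telemetry.read_state();print(s['force'],s['moment'],s['opening'])
hang(.066,.2435)
a=capture('side');b=capture('wrist')
cv2.imwrite('pics/l3.png',np.hstack([cv2.resize(a[200:360,300:460],(400,400)),cv2.resize(b[:,80:560],(400,400))])[:,:,::-1])
```

```text
[-0.03183322 -0.66056735 -2.29888926] [-0.15533885  0.08771348 -0.00294205] 0.09163200146787447
t 18.83 pos [ 0.5457 -0.2615  0.2608] delta [-0.002  0.002  0.219  0.     0.001  0.   ]
```

View pics/l3.png

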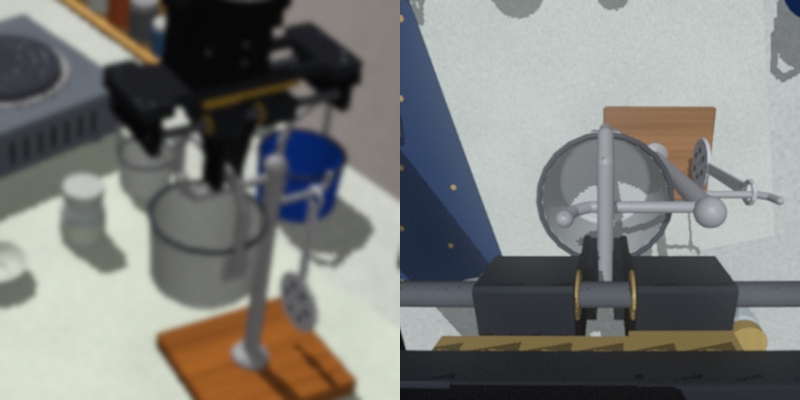

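The bar is over the rod: hook tip at (565,218) on one side, post top at (710,210) on the other. I lower slowly.

>>> carry_out(deltas=[[[0, 0, 0.02, 0, 0, 0, 1], [0, 0, 0.05, 0, 0, 0, 1], [0, 0, 0.08, 0, 0, 0, 1], [0, 0, 0.11, 0, 0, 0, 1], [0, 0, 0.14, 0, 0, 0, 1], [0, 0, 0.16, 0, 0, 0, 1], [0, 0, 0.175, 0, 0, 0, 1], [0, 0, 0.185, 0, 0, 0, 1], [0, 0, 0.195, 0, 0, 0, 1], [0, 0, 0.2, 0, 0, 0, 1]]])

```text
time_s: 19.77
position: [0.5448, -0.2614, 0.2308]
tcp_rot: [[0.168, 0.986, 0.002], [0.986, -0.168, -0.003], [-0.003, 0.002, -1.0]]
force: [-0.2, -0.1, -1.4]
opening: 0.091
grasp_force: 30.0
```

>>> carry_out(deltas=[[[0, 0, 0.003, 0, 0, 0, 1], [0, 0, 0.006, 0, 0, 0, 1], [0, 0, 0.009, 0, 0, 0, 1], [0, 0, 0.012, 0, 0, 0, 1], [0, 0, 0.015, 0, 0, 0, 1], [0, 0, 0.018, 0, 0, 0, 1], [0, 0, 0.019, 0, 0, 0, 1], [0, 0, 0.019, 0, 0, 0, 1], [0, 0, 0.019, 0, 0, 0, 1], [0, 0, 0.019, 0, 0, 0, 1]]])

```text
time_s: 20.6
position: [0.5448, -0.2614, 0.2282]
tcp_rot: [[0.168, 0.986, 0.002], [0.986, -0.168, -0.004], [-0.003, 0.002, -1.0]]
force: [0.2, -0.4, -1.0]
opening: 0.091
grasp_force: 30.0
```

>>> carry_out(deltas=[[[0, 0, 0.002, 0, 0, 0, 1], [0, 0, 0.004, 0, 0, 0, 1], [0, 0, 0.006, 0, 0, 0, 1], [0, 0, 0.008, 0, 0, 0, 1], [0, 0, 0.01, 0, 0, 0, 1], [0, 0, 0.01, 0, 0, 0, 1], [0, 0, 0.01, 0, 0, 0, 1], [0, 0, 0.01, 0, 0, 0, 1], [0, 0, 0.01, 0, 0, 0, 1], [0, 0, 0.01, 0, 0, 0, 1]]])

```text
time_s: 21.43
position: [0.545, -0.2616, 0.2271]
tcp_rot: [[0.168, 0.986, 0.002], [0.986, -0.168, -0.004], [-0.004, 0.003, -1.0]]
force: [-1.4, 0.3, 4.8]
opening: 0.088
grasp_force: 30.0
```

Run:
```python
from h import *
s=telemetry.read_state();print(s['force'],s['moment'],s['position'])
```

```text
[-1.3796273   0.28809373  4.82466122] [0.02919688 0.28133337 0.0257584 ] [ 0.54498071 -0.26160559  0.22710814]
```

>>> carry_out(deltas=[[[0, 0, 0, 0, 0, 0, 0.75], [0, 0, 0, 0, 0, 0, 0.7], [0, 0, 0, 0, 0, 0, 0.6], [0, 0, 0, 0, 0, 0, 0.5], [0, 0, 0, 0, 0, 0, 0.4], [0, 0, 0, 0, 0, 0, 0.3], [0, 0, 0, 0, 0, 0, 0.2], [0, 0, 0, 0, 0, 0, 0.1], [0, 0, 0, 0, 0, 0, 0], [0, 0, 0, 0, 0, 0, 0]]])

```text
time_s: 22.27
position: [0.5448, -0.2614, 0.2266]
tcp_rot: [[0.168, 0.986, 0.002], [0.986, -0.168, -0.003], [-0.003, 0.002, -1.0]]
force: [0.5, 0.5, -0.6]
opening: 0.481
grasp_force: 0.0
```

>>> carry_out(deltas=[[[0, 0, 0, 0, 0, 0, 0], [0, 0, -0.03, 0, 0, 0, 0], [0, 0, -0.08, 0, 0, 0, 0], [0, 0, -0.15, 0, 0, 0, 0], [0, 0, -0.25, 0, 0, 0, 0], [0, 0, -0.35, 0, 0, 0, 0], [0, 0, -0.45, 0, 0, 0, 0], [0, 0, -0.55, 0, 0, 0, 0], [0, 0, -0.65, 0, 0, 0, 0], [0, 0, -0.7, 0, 0, 0, 0]]])

```text
time_s: 23.1
position: [0.5455, -0.2617, 0.3351]
tcp_rot: [[0.168, 0.986, 0.006], [0.986, -0.168, -0.007], [-0.005, 0.007, -1.0]]
force: [0.2, 0.4, 0.3]
opening: 0.496
grasp_force: 0.0
```

Run:
```python
from h import *
s=telemetry.read_state();print(s['force'],s['position'])
a=capture('side');b=capture('wrist')
cv2.imwrite('pics/l4.png',np.hstack([cv2.resize(a[220:360,320:460],(400,400)),cv2.resize(b[:,80:560],(400,400))])[:,:,::-1])
```

```text
[0.15558547 0.4132789  0.28751136] [ 0.5455472  -0.2616553   0.33512158]
```

View pics/l4.png

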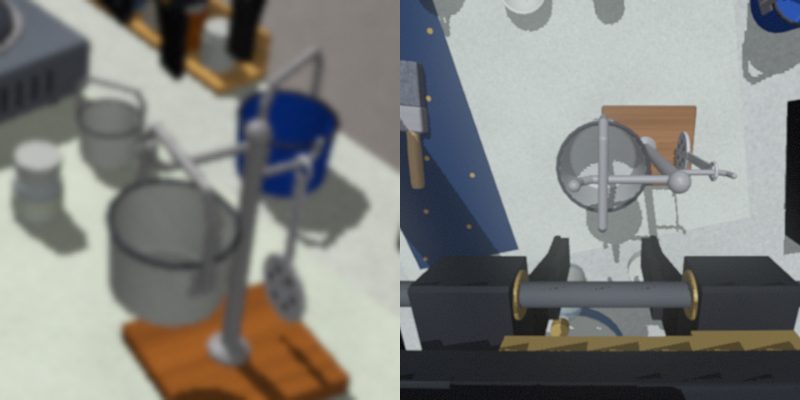

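The pot hangs by its bar, which runs (603,118) to (603,230) and crosses the rod near its middle, between the tip and the post. I wait briefly and check that it is still.

>>> carry_out(deltas=[[[0, 0, -0.05, 0, 0, 0, 0], [0, 0, -0.1, 0, 0, 0, 0], [0, 0, -0.15, 0, 0, 0, 0], [0, 0, -0.2, 0, 0, 0, 0], [0, 0, -0.2, 0, 0, 0, 0], [0, 0, -0.2, 0, 0, 0, 0], [0, 0, -0.2, 0, 0, 0, 0], [0, 0, -0.2, 0, 0, 0, 0], [0, 0, -0.2, 0, 0, 0, 0], [0, 0, -0.2, 0, 0, 0, 0]]])

```text
time_s: 24.03
position: [0.5444, -0.2608, 0.3611]
tcp_rot: [[0.168, 0.986, 0.001], [0.986, -0.168, -0.003], [-0.003, 0.001, -1.0]]
force: [0.5, 0.6, 0.2]
opening: 0.499
grasp_force: 0.0
```

>>> carry_out(deltas=[[[0, 0, 0, 0, 0, 0, 0], [0, 0, 0, 0, 0, 0, 0], [0, 0, 0, 0, 0, 0, 0], [0, 0, 0, 0, 0, 0, 0], [0, 0, 0, 0, 0, 0, 0], [0, 0, 0, 0, 0, 0, 0], [0, 0, 0, 0, 0, 0, 0], [0, 0, 0, 0, 0, 0, 0], [0, 0, 0, 0, 0, 0, 0], [0, 0, 0, 0, 0, 0, 0]]])

```text
time_s: 24.87
position: [0.5446, -0.2609, 0.3616]
tcp_rot: [[0.168, 0.986, 0.001], [0.986, -0.168, -0.003], [-0.003, 0.002, -1.0]]
force: [0.1, 0.4, -0.8]
opening: 0.5
grasp_force: 0.0
```

Run:
```python
from h import *
from rig import job
f=[capture('side')[275:340,350:410].astype(int) for _ in range(5)]
d=[abs(f[0]-x).mean() for x in f[1:]];print(d)
if max(d)<4: print(job.hand_in())
```

```text
[np.float64(0.5748717948717949), np.float64(0.6180341880341881), np.float64(0.650940170940171), np.float64(0.6447863247863248)]
the job is handed in; nothing more can be done
None
```

I turned the thermostat knob to its off stop, then hung the pot by its handle on the stand's hook, clear of the gripper and still, and handed the job in at about 25 s.

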